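Zero a coating gauge on the bare twin, then hold it on the painted lid's marked spot

TASK

Check the paint on the dark painted box lid: take the pen-shaped coating gauge out of its cradle and zero it on the bare lid of the same size and shape, holding it upright on the middle of that lid for about a second with the spring probe pushed in and the sleeve lightly seated. Then set it the same way, upright and with light pressure, inside the white ring on the painted lid, and finish while still holding it there for the reading. Do not press it on the other bare lids, and leave the lids and everything else lying where they are.

Things in the scene. Friction and masses are not known exactly. Their poses are not given: they have to be found in the camera images.
- gauge_grip (a point): Grip point of the pen-shaped coating-thickness gauge, on its long axis, 90 mm above the end of its sleeve. The gauge: grey plastic body, 24 mm thick (x) by 32 mm wide (y) with ribbed narrow sides (+y, -y), from 22 mm to 114 mm above the sleeve's end, with a small display on its -x face; below the body a steel sleeve of 16 mm diameter, 22 mm long; about 140 g. It starts standing upright in the cradle, sleeve down; its z axis points up along the gauge.
- gauge_sleeve (a point): Centre of the end face of the gauge's steel sleeve (its measuring end); z up along the gauge. With the sleeve seated on a lid this point lies on the lid's top face.
- gauge: The whole gauge; its origin and axes are those of gauge_sleeve.
- probe (a joint): How far (m) the gauge's 8 mm brass spring probe is pushed into the sleeve: 0 = standing out its full 4 mm beyond the sleeve's end, 0.004 = fully in, sleeve flush on the surface. The spring pushes back with 2 N at first and 4 N when fully in; a push beyond that goes through the rigid sleeve.
- cradle: Black charging cradle fixed to the bench, 80 x 70 mm, 42 mm high; origin at the centre of its underside. The gauge's body stands 12 mm deep in its pocket (with about 1.5 mm play), the sleeve in a well below; lift the gauge straight up by 40 mm or more to clear it.
- painted_lid: Dark grey painted box lid, 112 x 61 mm, 6.5 mm high, lying loose and flat on the bench, 90 g; origin at the centre of its underside, z up, x along its length.
- ring (a point): The marked spot: centre of the white ring (26 mm inside, 29 mm outside diameter) drawn on the painted lid's top face, 26 mm from the lid's centre along its +x.
- bare_long: Bare aluminium box lid, 112 x 61 mm, 6.5 mm high, loose, 88 g: the unpainted twin of the painted lid. Origin at the centre of its underside, z up, x along its length.
- bare_long_top (a point): Middle of the top face of the bare 112 x 61 mm lid.
- bare_small: Bare aluminium box lid of another size, 92 x 38 mm, 6.5 mm high, loose; origin at the centre of its underside. Not to be used or moved.
- bare_square: Bare aluminium square box lid, 80 x 80 mm, 6.5 mm high, loose; origin at the centre of its underside. Not to be used or moved.
- tape_roll: Roll of masking tape lying flat, 92 mm diameter, 24 mm high; origin at the centre of its underside. Bystander.
- spray_can: Upright steel spray can, 52 mm diameter, 150 mm high; origin at the centre of its underside. Bystander.
- marker: White paint marker lying flat, 131 mm long, 16 mm thick; origin under its middle. Bystander.
There are look-alikes about, which are no part of the job. Leave any green look-alike of the bare_long alone.

How it is judged:
On the way:
1. the gauge is held upright on the middle of the bare 112 x 61 mm lid, probe pushed in, with light force (horizontal distance between gauge_sleeve and bare_long_top below 0.015 m and angle between gauge_sleeve's own z axis and vertical below 0.09 rad and value of joint probe above 0.003 m and contact force between gauge and bare_long between 2 and 15 N and contact force between the fingers and gauge above 3 N), for 0.6 s.
At the end, for the whole second after the job is handed in: Gauge gripped, still, within 5 degrees of upright, sleeve within 5.5 mm of the ring's centre, probe in over 3 of 4 mm, 2 to 15 N on the painted lid, touching no cradle or bare lid; lids moved under 20 mm, other things under 30 mm; bare twin zeroed before (within 15 mm of its middle, 0.6 s) (horizontal distance between gauge_sleeve and ring below 0.0055 m and angle between gauge_sleeve's own z axis and vertical below 0.09 rad and value of joint probe above 0.003 m and contact force between gauge and painted_lid between 2 and 15 N and contact force between the fingers and gauge above 3 N and contact force between gauge and cradle below 0.1 N and contact force between gauge and bare_long below 0.1 N and contact force between gauge and bare_small below 0.1 N and contact force between gauge and bare_square below 0.1 N and linear speed of gauge below 0.02 m/s and distance of each of painted_lid, bare_long, bare_small, bare_square from where it was at the start of the episode below 0.02 m and distance of each of tape_roll, spray_can, marker from where it was at the start of the episode below 0.03 m); the arm keeps its last pose, push and grip.
It fails at once if the gauge is pressed on a bare lid of another size or shape (contact force between gauge and bare_small above 0.5 N or contact force between gauge and bare_square above 0.5 N).
It fails at once if the gauge is pressed hard (over 25 N) on the painted or the bare lid (contact force between gauge and painted_lid above 25 N or contact force between gauge and bare_long above 25 N).
It fails at once if a lid or another object is pushed out of its place (distance of any of bare_small, bare_square, painted_lid, bare_long from where it was at the start of the episode above 0.02 m or distance of any of tape_roll, spray_can, marker from where it was at the start of the episode above 0.03 m).
It also fails if it takes over 43 s, if anything falls off the work surface, if the arm or the gripper's body presses on something with over 40 N, if the wrist force passes 120 N, or if a joint passes its speed limit or range.

ROBOT

A 7-joint arm with a two-finger parallel gripper is mounted at the origin on the work surface. World frame = base frame: x ahead of the robot, y to its left, z up, the work surface at z = 0. Lengths are in m, angles in rad, forces in N, time in s.
With the tool pointing down it reaches from about 0.425 to 0.925 m from the base axis. Payload 6.8 kg.
Tool frame: the origin (TCP) lies at the very end of the fingers, on their centre line; the grasp point (between the pads) lies bot.grip_point_offset behind it (bot.grip_point_offset is the distance from the TCP to the grasp point, in m); z points along the fingers, y is the line along which they close (so a half turn about z gives the same grasp; the last joint's range is limited). The gripper opens to 85 mm and grips with 20 to 120 N. Pads are 22 mm wide; open, the fingers measure 114 mm over their backs; the gripper's body (76 mm by 85 mm) begins 54 mm behind the grasp point. The pads swing forward as they close: fully open they stand 13 mm farther back than shut.
Start: joints at [1.117, 0.477, 0.022, 1.555, -0.011, 1.109, -0.083], TCP at [0.229, -0.635, 0.231] pointing down, gripper open.
Joint ranges: [-2.96, 2.96], [-0.34, 2.1], [-1.41, 1.46], [0.24, 2.44], [-1.37, 4.51], [0.17, 1.92], [-2.96, 2.96]. Speed limits (rad/s): [2.39, 2.39, 3.14, 3.14, 3.14, 3.14, 3.14].

INTERFACE

Orientations are given as a unit quaternion [w, x, y, z].
In Python, from station import bot, imaging gives the robot as it stands. The module is installed in compiled form; this text tells all that it offers.
- The arm moves only by the tool carry_out, never from a script. Its argument "targets" is one flat list of numbers, 5 for each row, row after row: the closure in counts, from 0 (fully open) to 255 (shut), then the shift along the world's x, y, z in mm, then the turn about the world's z in degrees. A call has 1 to 20 rows; each row shifts and turns the commanded pose from where the row before left it; what a row does not reach is not made up. A row lasts 1/10 s, in which the tool goes at most 50 mm and 8.59 degrees, less where a joint would pass 70% of its speed; a pose out of reach is approached as far as the arm can. A call is refused whole if a number of a shift passes 50 or a number of a turn 8.59, either way. A call with a gripper value outside its range is refused whole. The fingers move at their own pace and stop on an object; "newtons" is the grip in N (left out, the last holds). Time passes only in rows, so rows that do not move let the fingers close. It gives the time, the measured TCP pose, the force, the opening and the grip force at its end, in the units of the state.
- bot.get_obs(): the state, without advancing time (a new reading comes with each control period).
- imaging.read_camera(name): name is "side" or "top"; returns a dict with "frame" (420x560x3 uint8, red, green, blue), "fov_y" (degrees; the focal length in pixels is half the picture's height over the tangent of half this angle, whatever the lens; pixels are square), "cx", "cy" (the principal point, pixels), "pose" (4x4, takes a point from camera to world coordinates). Camera axes: x right, y up, looking along -z (the intrinsics and any distortion apply to the point x, -y, -z); pixel columns grow to the right and rows downward; lengths in m; the calibration is good to about 2 mm. A picture is of the moment at which its call begins. There is no depth.
- bot.hand_in(): hands the job in; it is judged then, once.
The state is a dict: "t": time; "q": joint angles; "joint_vel": joint speeds; "joint_torque": joint torques, N m; "eef_pos": TCP position; "tool_rot": TCP orientation; "contact_force": force on the tool from outside, world axes, zero at the start; "torque": the same for the moment, N m; "gripper_width": opening from 0.0 (shut) to 1.0 (fully open); "grasp_force": force on a finger pad.
Only numpy, scipy, OpenCV 4.12 (cv2) and the standard library are available. Lean on these libraries where they do the work, as an engineer would, in place of code of your own. Each camera call takes 0.05 s, during which the arm holds its last target. There are 200 camera calls.

## Working session

There is one attempt and no reset: what is moved stays moved. The work goes in short steps, Python scripts to look and compute and a tool call to move; the robot and the scene stay as the last step left them, time stands still between calls to the robot, and variables do not carry over. Pictures are saved under pics/ and viewed, at most 10 in all, crops included, and the job is handed in when it is done.

Besides the shell and the picture viewer there is one more tool, called after "Request:" as name(argument=value, ...) on one line, values as JSON. carry_out: Moves the arm, as the interface text tells. Its arguments: {"type":"object","properties":{"targets":{"type":"array","items":{"type":"number"}},"newtons":{"type":"number"}},"required":["targets"]}

```bash
mkdir -p pics
cat > h.py <<'E'
import numpy as np, cv2
from station import bot, imaging
def K(c):
    f=c["frame"].shape[0]/2/np.tan(np.radians(c["fov_y"])/2)
    return np.array([[f,0,c["cx"]],[0,f,c["cy"]],[0,0,1.]])
def ray(c,uv):
    k=K(c); P=np.array(c["pose"]); d=np.linalg.inv(k)@np.array([uv[0],uv[1],1.]); d=np.array([d[0],-d[1],-d[2]])
    return P[:3,3],P[:3,:3]@d
def plane(c,uv,z):
    o,d=ray(c,uv); return o+d*(z-o[2])/d[2]
def proj(c,p):
    P=np.array(c["pose"]); q=P[:3,:3].T@(np.array(p)-P[:3,3]); q=K(c)@np.array([q[0],-q[1],-q[2]]); return q[:2]/q[2]
E
python3 - <<'E'
from h import *
import pickle
d={}
for n in("top","side"):
    c=imaging.read_camera(n); d[n]=c; print({k:(v if k!="frame" else v.shape) for k,v in c.items()})
    cv2.imwrite(f"pics/{n}0.png",cv2.resize(c["frame"][:,:,::-1],(800,600)))
pickle.dump(d,open("c0.pkl","wb"))
print(bot.get_obs(),bot.grip_point_offset)
E
```

```text
{'frame': (420, 560, 3), 'fov_y': 43.43389826869205, 'cx': 281.09772283135004, 'cy': 210.9199475134677, 'pose': array([[-0.01231987,  0.98840606, -0.15133302,  0.41149613],
       [-0.99972767, -0.00917579,  0.0214567 ,  0.09593181],
       [ 0.01981933,  0.15155615,  0.98824993,  1.29254887],
       [ 0.        ,  0.        ,  0.        ,  1.        ]])}
{'frame': (420, 560, 3), 'fov_y': 54.44050130643689, 'cx': 275.0011671007624, 'cy': 211.21594387151507, 'pose': array([[ 0.99990774,  0.00112605, -0.01353685,  0.57535011],
       [-0.01043632,  0.70156827, -0.71252582, -0.71292621],
       [ 0.00869469,  0.71260135,  0.7015153 ,  0.87523054],
       [ 0.        ,  0.        ,  0.        ,  1.        ]])}
{'t': 0.1, 'q': array([ 1.11692291,  0.47772406,  0.02233989,  1.55635763, -0.01150143,
        1.10929493, -0.083126  ]), 'joint_vel': array([-0.00017779, -0.00151272,  0.00240914, -0.00312045, -0.00089904,
        0.00209643,  0.00036357]), 'joint_torque': array([ 3.63999534e-03, -5.97761607e+01,  1.61357805e+00, -2.81953704e+01,
        1.28449628e-02,  5.10690981e-03,  1.02403408e-06]), 'eef_pos': array([ 0.22858336, -0.63454731,  0.23041631]), 'tool_rot': array([-8.03341508e-04,  9.85092305e-01,  1.72024604e-01, -2.00269112e-04]), 'contact_force': array([-0.57614372,  0.02898229, -0.47129047]), 'torque': array([-0.00011002, -0.08158131,  0.01777712]), 'grasp_force': 0.0, 'gripper_width': 1.0019258759594782} 0.0187
```

View pics/top0.png

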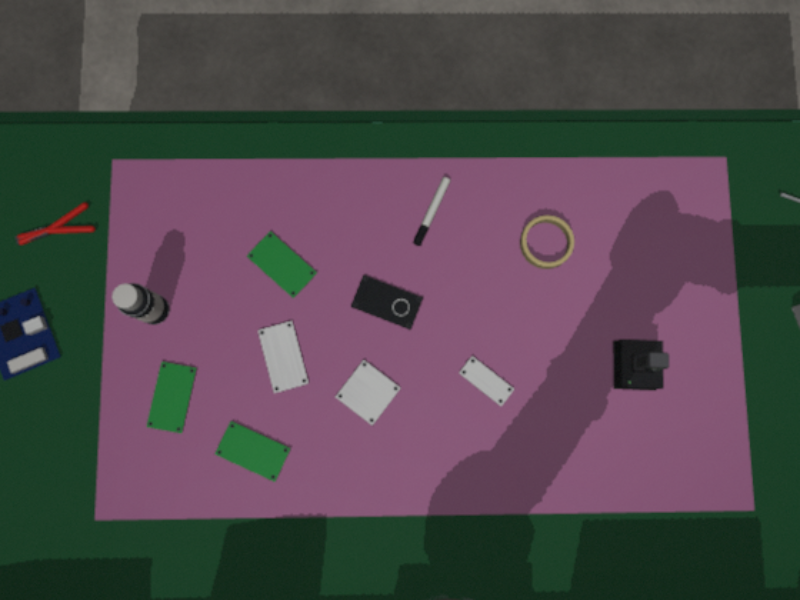

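View pics/side0.png

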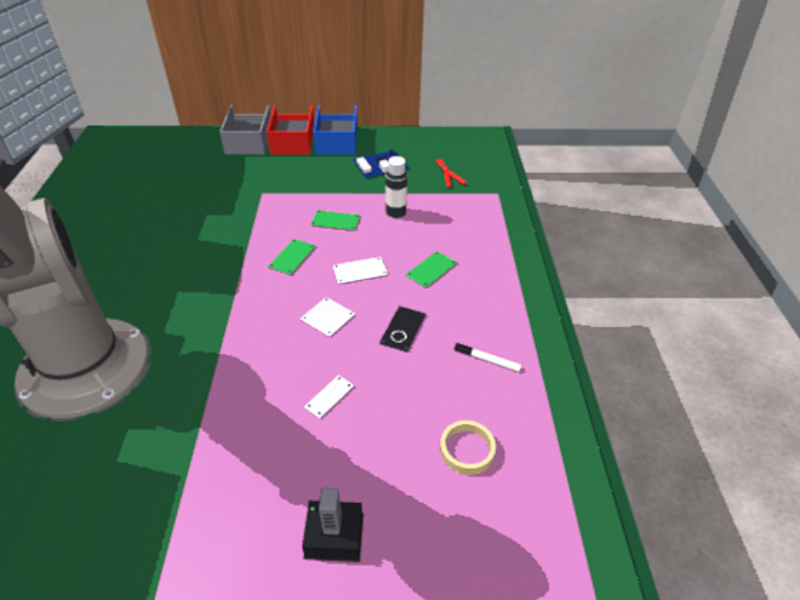

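The side and top views agree (800-px coordinates). The cradle with the gauge is at (638,365) in top. The painted lid is at (387,302), with its ring at (400,307). The bare candidates are (283,356), about 112x61, (368,392) square and (487,380) small. There are three green look-alikes at (283,264), (172,396) and (254,450). The lid at (283,356) is the one that fits, since it is white and has the twin's proportions. I'll measure to confirm.

Run:
```python
from h import *
import pickle
d=pickle.load(open("c0.pkl","rb"))
for n in("top","side"):
    c=d[n]; im=c["frame"]; hsv=cv2.cvtColor(im,cv2.COLOR_RGB2HSV)
    for nm,m,z in (("white",(hsv[...,1]<50)&(hsv[...,2]>130),.0065),("dark",(hsv[...,2]<60)&(hsv[...,1]<110),.0065)):
        m=(m*255).astype(np.uint8)
        if nm=="dark": m=cv2.morphologyEx(m,cv2.MORPH_CLOSE,np.ones((5,5)))
        for k in cv2.findContours(m,cv2.RETR_CCOMP,cv2.CHAIN_APPROX_NONE)[0]:
            a=cv2.contourArea(k)
            if not 60<a<4000: continue
            x,y,w,h=cv2.boundingRect(k)
            if y<100 : continue
            W=np.array([plane(c,p[0],z)[:2] for p in k],np.float32)*1000
            r=cv2.minAreaRect(W)
            print(n,nm,"px",(x+w//2,y+h//2),a,"ctr",np.round(r[0],1),"size",np.round(r[1],1),"ang",round(r[2],1))
t=d["top"]["frame"][225:285,415:480]; s=d["side"]["frame"][330:400,200:265]
l=d["top"]["frame"][190:310,170:370]
f=lambda x,S:cv2.resize(x[:,:,::-1],S,interpolation=cv2.INTER_CUBIC)
cv2.imwrite("pics/crop1.png",np.vstack([np.hstack([f(t,(390,360)),f(s,(334,360))]),f(l,(724,434))])[:794:][:,:])
im=cv2.imread("pics/crop1.png"); cv2.imwrite("pics/crop1.png",cv2.resize(im,(547,600)))
```

```text
top white px (257, 275) 1057.0 ctr [453.4 128.4] size [81.  80.4] ang 52.3
top white px (340, 267) 557.5 ctr [470.4 -74.2] size [92.4 39.2] ang 51.0
top white px (18, 252) 165.0 ctr [514.5 704.6] size [19.1 58.4] ang 22.8
top white px (198, 250) 1111.0 ctr [515.6 272.4] size [113.   61.5] ang 15.3
top white px (23, 227) 81.0 ctr [574.5 697.8] size [19.8 28.9] ang 23.6
top white px (87, 207) 211.5 ctr [623.2 544.7] size [41.1 40.8] ang 46.7
top white px (305, 141) 140.5 ctr [787.5   4.8] size [12.5 93.3] ang 64.7
top dark px (447, 255) 1005.0 ctr [ 495.5 -337.8] size [87.8 83.4] ang 89.2
top dark px (7, 231) 128.5 ctr [565.1 735. ] size [28.8 32.8] ang 22.1
top dark px (101, 213) 225.5 ctr [605.2 505.8] size [76.2 52.1] ang 64.4
top dark px (271, 211) 979.0 ctr [608.6  94. ] size [109.1  59.1] ang 68.2
side white px (490, 413) 101.5 ctr [1017.3 -413.5] size [25.1 51.4] ang 89.6
side white px (433, 313) 86.0 ctr [ 975.6 -182. ] size [47.3 25.9] ang 88.4
side white px (230, 278) 426.5 ctr [473.1 -73.6] size [93.9 40.8] ang 50.9
side white px (347, 252) 171.0 ctr [788.   10.4] size [20.9
[... 607 characters left out ...]
1.1] ang 84.3
side white px (421, 111) 1970.5 ctr [1185.8  751. ] size [451.2 139.3] ang 0.3
side white px (23, 142) 1333.5 ctr [-333.4  553.7] size [135.4 560.7] ang 20.2
side dark px (233, 372) 1308.0 ctr [ 495.8 -323.8] size [88.8 85.7] ang 87.6
side dark px (232, 370) 93.5 ctr [ 492.6 -320.8] size [20.  28.8] ang 89.6
side dark px (48, 248) 149.0 ctr [-27.1  10.8] size [167.9  88.4] ang 25.6
side dark px (282, 230) 504.0 ctr [610.8  94.8] size [110.1  57.2] ang 68.3
side dark px (44, 167) 185.5 ctr [-190.5  393.7] size [ 19.4 264.1] ang 31.6
side dark px (278, 126) 96.0 ctr [607.  637.6] size [69.9 50.9] ang 89.8
side dark px (13, 118) 193.5 ctr [-458.   694.9] size [ 71.8 203.5] ang 0.2
```

View pics/crop1.png

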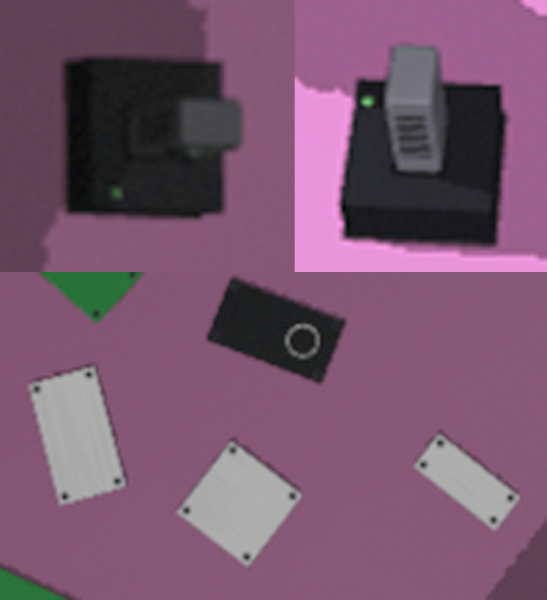

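The crop confirms it. The white lid at top px (198,250) measures 113x61 mm with no paint, so it is the bare twin. The others measure 81x80 and 92x39 mm, and the greens are excluded. The ribbed sides of the gauge face ±y, and the white ring on the dark lid is visible. Next I'll measure the gauge and the ring.

Run:
```python
from h import *
import pickle
d=pickle.load(open("c0.pkl","rb"))
c=d["top"]; g=cv2.cvtColor(c["frame"],cv2.COLOR_RGB2GRAY)
hs=cv2.cvtColor(c["frame"],cv2.COLOR_RGB2HSV)
m=np.zeros_like(g); R=(slice(240,265),slice(450,475))
print(g[252,436:474:1]); print(hs[252,450:474,1]); print(g[240:266,461])
m[R]=((g[R]>45)&(hs[R][...,1]<45))*255
k=max(cv2.findContours(m,cv2.RETR_EXTERNAL,cv2.CHAIN_APPROX_NONE)[0],key=cv2.contourArea)
r=cv2.minAreaRect(np.array([plane(c,p[0],.122)[:2] for p in k],np.float32)*1000);print("gauge top",cv2.boundingRect(k),r)
s=d["side"]; gs=cv2.cvtColor(s["frame"],cv2.COLOR_RGB2HSV)
m=np.zeros(g.shape,np.uint8); R=(slice(335,380),slice(215,245)); m[R]=((gs[R][...,1]<50)&(gs[R][...,2]>60))*255
k=max(cv2.findContours(m,cv2.RETR_EXTERNAL,cv2.CHAIN_APPROX_NONE)[0],key=cv2.contourArea); b=cv2.boundingRect(k);print("side",b)
for row in (b[1]+1,b[1]+8,b[1]+14):
    xs=np.where(m[row]>0)[0]; print(row,xs.min(),xs.max(),plane(s,(xs.min(),row),.122),plane(s,(xs.max(),row),.122))
for n,R in(("top",(slice(195,235),slice(268,292))),("side",(slice(222,248),slice(268,295)))):
    c=d[n]; gg=cv2.cvtColor(c["frame"],cv2.COLOR_RGB2GRAY); hh=cv2.cvtColor(c["frame"],cv2.COLOR_RGB2HSV)
    m=np.zeros(g.shape,np.uint8); m[R]=((gg[R]>70)&(hh[R][...,1]<60))*255
    _,_,st,ce=cv2.connectedComponentsWithStats(m); i=1+np.argmax(st[1:,4]); k=np.argwhere(m)[:,::-1]
    P=np.array([plane(c,p,.0065)[:2] for p in k],np.float32)*1000
    print(n,"ring",st[i],ce[i],cv2.minEnclosingCircle(P[:,None]),P.mean(0), plane(c,ce[i],.0065))
```

```text
[ 29  28  27  26  27  25  22  29  36  33  27  25  27  26  24  23  32  34
  44  65  72  72  72  70  71  70  70  70  72  71  71  71  89 106 106 106
 104 105]
[10 11  8 14 16 11 10 10 14 14 14 10 10 10 10  7 14 20 69 87 87 89 91 88]
[34 31 35 36 35 32 41 61 71 73 71 71 70 72 70 70 64 49 47 42 34 34 35 34
 34 34]
gauge top (454, 246, 14, 14) ((493.2002258300781, -330.6224670410156), (27.2481746673584, 29.949357986450195), 6.430186748504639)
side (223, 342, 16, 33)
343 225 236 [ 0.48708135 -0.31931737  0.122     ] [ 0.50882398 -0.31944564  0.122     ]
350 224 237 [ 0.48625689 -0.33398536  0.122     ] [ 0.51162069 -0.33413929  0.122     ]
356 223 237 [ 0.48529145 -0.34625706  0.122     ] [ 0.51230648 -0.34642485  0.122     ]
top ring [274 209  13  13  64] [280.0625   214.609375] ((598.9588012695312, 70.3257827758789), 15.888154029846191) [599.2653   70.67391] [0.59925391 0.07067541 0.0065    ]
side ring [273 231  12   9  62] [278.79032258 234.90322581] ((601.3449096679688, 73.21585083007812), 17.827760696411133) [601.95984  72.76731] [0.60195995 0.07269991 0.0065    ]
```

Request:
carry_out(targets=[0, 27, 30, 0, -2, 0, 27, 30, 0, -2, 0, 27, 30, 0, -2, 0, 27, 30, 0, -2, 0, 27, 30, 0, -2, 0, 27, 30, 0, -2, 0, 27, 30, 0, -2, 0, 27, 31, 0, -2, 0, 26, 31, 0, -2, 0, 26, 31, 0, -2, 0, 0, 0, 0, 0, 0, 0, 0, 0, 0], newtons=30)

```text
t: 1.3
eef_pos: [0.4973, -0.3309, 0.2309]
tool_rot: [-0.0, 1.0, -0.0, -0.0]
contact_force: [-1.3, -1.4, 0.1]
gripper_width: 0.999
grasp_force: 0.0
```

Request:
carry_out(targets=[0, 0, 0, -40, 0, 0, 0, 0, -40, 0, 0, 0, 0, -40, 0, 0, 0, 0, -32, 0, 0, 0, 0, 0, 0])

```text
t: 1.8
eef_pos: [0.4923, -0.3319, 0.0749]
tool_rot: [-0.002, 1.0, -0.003, -0.004]
contact_force: [-0.4, -0.4, 0.9]
gripper_width: 0.995
grasp_force: 0.0
```

Run:
```python
from h import *
a=imaging.read_camera("side"); b=imaging.read_camera("top")
f=lambda x,S:cv2.resize(x[:,:,::-1],S,interpolation=cv2.INTER_CUBIC)
cv2.imwrite("pics/g1.png",np.hstack([f(a["frame"][310:410,180:280],(400,400)),f(b["frame"][205:305,390:490],(400,400))]))
print(bot.get_obs()["eef_pos"])
```

```text
[ 0.49594743 -0.33332922  0.07958368]
```

View pics/g1.png

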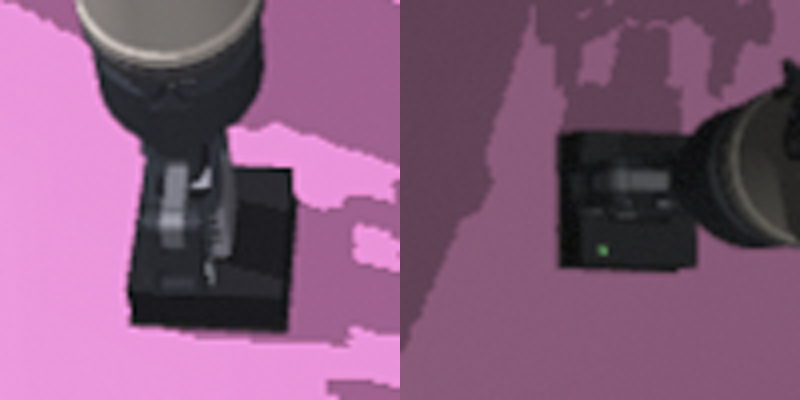

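Run:
```python
from h import *
a=imaging.read_camera("side")
o=bot.get_obs();print(o["eef_pos"],o["tool_rot"],o["contact_force"])
for p in [(.496,-.39,.08),(.496,-.39,.13),(.496,-.333,.122),(.485,-.39,.1),(.507,-.39,.1),(.496,-.28,.1)]:
    u=proj(a,p); print(p,u,(u-[180,310])*4)
```

```text
[ 0.49704594 -0.33357439  0.08076206] [ 6.76211207e-04  9.99996724e-01 -2.37357772e-03  6.79386965e-04] [-0.11392967 -0.28629062  1.28858717]
(0.496, -0.39, 0.08) [228.4997561  387.73113204] [193.99902438 310.92452817]
(0.496, -0.39, 0.13) [226.56630468 376.61800753] [186.26521874 266.47203012]
(0.496, -0.333, 0.122) [229.03197683 349.4956974 ] [196.12790732 157.98278959]
(0.485, -0.39, 0.1) [221.92699482 383.44665665] [167.70797928 293.7866266 ]
(0.507, -0.39, 0.1) [233.56563336 383.36721848] [214.26253346 293.4688739 ]
(0.496, -0.28, 0.1) [231.54776244 330.53953922] [206.19104976  82.15815689]
```

Request:
carry_out(targets=[0, 0, 0, 0, 0, 255, 0, 0, 0, 0, 255, 0, 0, 0, 0, 255, 0, 0, 0, 0, 255, 0, 0, 0, 0, 255, 0, 0, 0, 0, 255, 0, 0, 0, 0, 255, 0, 0, 0, 0, 255, 0, 0, 0, 0], newtons=40)

```text
t: 2.85
eef_pos: [0.4971, -0.332, 0.0797]
tool_rot: [0.0, 1.0, -0.002, 0.0]
contact_force: [-0.5, 1.5, 6.4]
gripper_width: 0.371
grasp_force: 42.0
```

Request:
carry_out(targets=[255, 0, 0, 5, 0, 255, 0, 0, 10, 0, 255, 0, 0, 15, 0, 255, 0, 0, 15, 0, 255, 0, 0, 15, 0, 255, 0, 0, 0, 0, 255, 0, 0, 0, 0, 255, 0, 0, 0, 0])

```text
t: 3.65
eef_pos: [0.4963, -0.3318, 0.1388]
tool_rot: [-0.0, 1.0, -0.002, -0.0]
contact_force: [-0.6, 0.3, -1.6]
gripper_width: 0.373
grasp_force: 41.6
```

Run:
```python
from h import *
a=imaging.read_camera("side"); b=imaging.read_camera("top")
f=lambda x,S:cv2.resize(x[:,:,::-1],S,interpolation=cv2.INTER_CUBIC)
cv2.imwrite("pics/g2.png",np.hstack([f(a["frame"][310:410,180:280],(400,400)),f(b["frame"][205:305,390:490],(400,400))]))
o=bot.get_obs();print(o["eef_pos"],o["contact_force"],o["torque"])
```

```text
[ 0.49627781 -0.33175331  0.13850418] [ 0.87235733 -0.32140307 -2.85297845] [0.01723104 0.00047963 0.02341005]
```

View pics/g2.png

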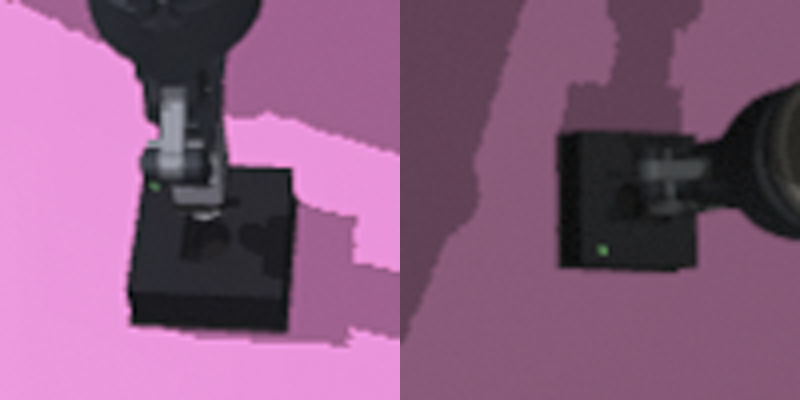

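Run:
```python
from h import *
a=imaging.read_camera("side")
print(plane(a,(231.2,363.3),.0675),plane(a,(231.2,363.3),.0715)); 
p=proj(a,(.4963,-.3318,.0675));print(p,(p-[180,310])*4)
print(bot.get_obs()["eef_pos"])
```

```text
[ 0.49677223 -0.33547553  0.0675    ] [ 0.49716136 -0.33734472  0.0715    ]
[231.08770683 361.56805222] [204.35082732 206.27220887]
[ 0.49636907 -0.33178624  0.13855448]
```

Request:
carry_out(targets=[255, 0, 5, 0, 0, 255, 0, 15, 0, 0, 255, 1, 30, 0, 0, 255, 1, 35, 0, 0, 255, 1, 35, 0, 0, 255, 1, 35, 0, 0, 255, 1, 35, 0, 0, 255, 1, 35, 0, 0, 255, 1, 35, 0, 0, 255, 1, 35, 0, 0, 255, 1, 35, 0, 0, 255, 1, 35, 0, 0, 255, 1, 35, 0, 0, 255, 1, 35, 0, 0, 255, 1, 35, 0, 0, 255, 2, 35, 0, 0, 255, 2, 35, 0, 0, 255, 2, 35, 0, 0, 255, 2, 25, 0, 0, 255, 0, 10, 0, 0])

```text
t: 5.8
eef_pos: [0.5161, 0.2823, 0.1394]
tool_rot: [-0.001, 1.0, 0.001, -0.0]
contact_force: [-0.3, 0.2, -1.6]
gripper_width: 0.368
grasp_force: 41.5
```

Request:
carry_out(targets=[255, 0, 0, -10, 0, 255, 0, 0, -15, 0, 255, 0, 0, -15, 0, 255, 0, 0, -7, 0, 255, 0, 0, 0, 0, 255, 0, 0, 0, 0, 255, 0, 0, 0, 0])

```text
t: 6.5
eef_pos: [0.5183, 0.2781, 0.0928]
tool_rot: [-0.0, 1.0, -0.002, 0.0]
contact_force: [-1.1, 0.3, -2.1]
gripper_width: 0.371
grasp_force: 41.5
```

Run:
```python
from h import *
a=imaging.read_camera("side"); b=imaging.read_camera("top")
f=lambda x,S:cv2.resize(x[:,:,::-1],S,interpolation=cv2.INTER_CUBIC)
cv2.imwrite("pics/g3.png",np.hstack([f(a["frame"][130:230,200:300],(400,400)),f(b["frame"][200:300,150:250],(400,400))]))
o=bot.get_obs();print(o["eef_pos"],o["contact_force"],o["torque"]); p=o["eef_pos"]-[0,0,.0713]; print((proj(a,p)-[200,130])*4,(proj(b,p)-[150,200])*4)
```

```text
[0.51822672 0.27817147 0.09294509] [ 0.38255366  0.18808946 -2.41950939] [-0.03096161  0.01879175 -0.03854602]
[206.24121351 215.93824988] [177.33809565 191.33957667]
```

View pics/g3.png

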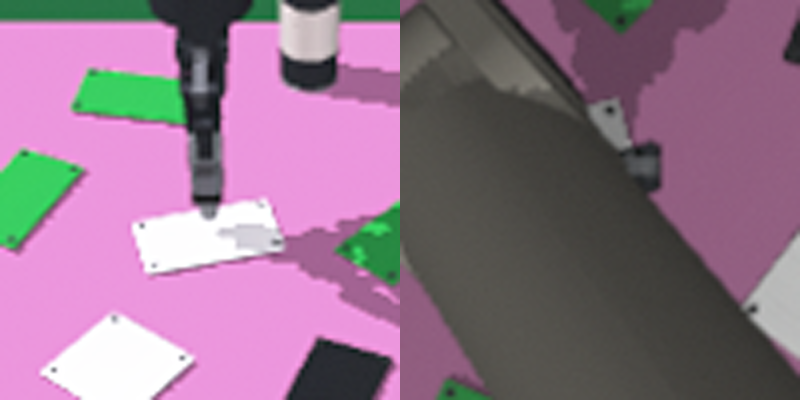

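The side crop shows the gauge upright over the middle of the twin lid, with the sleeve tip near (207,213) in the crop against a predicted (206,216). Now I'll lower it gently.

Request:
carry_out(targets=[255, -1, -5, -4, 0, 255, 0, 0, -4, 0, 255, 0, 0, -2, 0, 255, 0, 0, -2, 0, 255, 0, 0, -1, 0, 255, 0, 0, 0, 0, 255, 0, 0, 0, 0])

```text
t: 7.3
eef_pos: [0.5169, 0.2729, 0.0795]
tool_rot: [0.0, 1.0, -0.002, 0.0]
contact_force: [-1.1, -1.7, 2.0]
gripper_width: 0.374
grasp_force: 41.8
```

Request:
carry_out(targets=[255, 0, 0, -1, 0, 255, 0, 0, 0, 0, 255, 0, 0, 0, 0])

```text
t: 7.6
eef_pos: [0.5169, 0.273, 0.0784]
tool_rot: [-0.0, 1.0, -0.002, 0.0]
contact_force: [0.3, -0.9, 1.9]
gripper_width: 0.374
grasp_force: 41.8
```

Request:
carry_out(targets=[255, 0, 0, -0.7, 0, 255, 0, 0, 0, 0, 255, 0, 0, 0, 0])

```text
t: 7.9
eef_pos: [0.517, 0.2731, 0.0782]
tool_rot: [-0.0, 1.0, -0.002, 0.0]
contact_force: [-1.4, -2.2, 6.4]
gripper_width: 0.367
grasp_force: 42.2
```

Request:
carry_out(targets=[255, 0, 0, 0, 0, 255, 0, 0, 0, 0, 255, 0, 0, 0, 0, 255, 0, 0, 0, 0])

```text
t: 8.3
eef_pos: [0.517, 0.2731, 0.0782]
tool_rot: [-0.0, 1.0, -0.002, 0.0]
contact_force: [-2.3, -2.1, 6.5]
gripper_width: 0.371
grasp_force: 42.2
```

Request:
carry_out(targets=[255, 0, 0, 0, 0, 255, 0, 0, 0, 0, 255, 0, 0, 0, 0])

```text
t: 8.6
eef_pos: [0.5171, 0.273, 0.0782]
tool_rot: [-0.0, 1.0, -0.002, 0.0]
contact_force: [-0.9, -2.2, 5.4]
gripper_width: 0.37
grasp_force: 42.2
```

Request:
carry_out(targets=[255, 0, 0, 5, 0, 255, 0, 0, 15, 0, 255, 0, 0, 15, 0, 255, 5, -12, 5, 0, 255, 10, -24, 0, 0, 255, 12, -30, 0, 0, 255, 14, -33, 0, 0, 255, 14, -34, 0, 0, 255, 13, -32, 0, 0, 255, 10, -24, 0, 0, 255, 6, -12, 0, 0, 255, 0, 0, -10, 0, 255, 0, 0, -12, 0, 255, 0, 0, -6, 0, 255, 0, 0, 0, 0, 255, 0, 0, 0, 0, 255, 0, 0, 0, 0])

```text
t: 10.3
eef_pos: [0.601, 0.0727, 0.0899]
tool_rot: [-0.0, 1.0, -0.001, 0.0]
contact_force: [0.4, -0.2, -2.0]
gripper_width: 0.37
grasp_force: 41.5
```

Run:
```python
from h import *
a=imaging.read_camera("side"); b=imaging.read_camera("top")
f=lambda x,S:cv2.resize(x[:,:,::-1],S,interpolation=cv2.INTER_CUBIC)
cv2.imwrite("pics/g4.png",np.hstack([f(a["frame"][200:250,255:305],(400,400)),f(b["frame"][190:240,255:305],(400,400))]))
o=bot.get_obs();print(o["eef_pos"],o["contact_force"],o["torque"]); p=o["eef_pos"]-[0,0,.0715]; print((proj(a,p)-[255,200])*8,(proj(b,p)-[255,190])*8)
q=(.6005,.0717,.0065);print((proj(a,q)-[255,200])*8,(proj(b,q)-[255,190])*8)
```

```text
[0.60104982 0.07229752 0.09003479] [ 0.91206873 -0.63959027 -1.36242078] [ 0.04722557 -0.01536324  0.01724217]
[188.29658859 257.32061162] [195.8238168  185.40661748]
[186.29155758 281.30933318] [197.12788006 192.90566669]
```

View pics/g4.png

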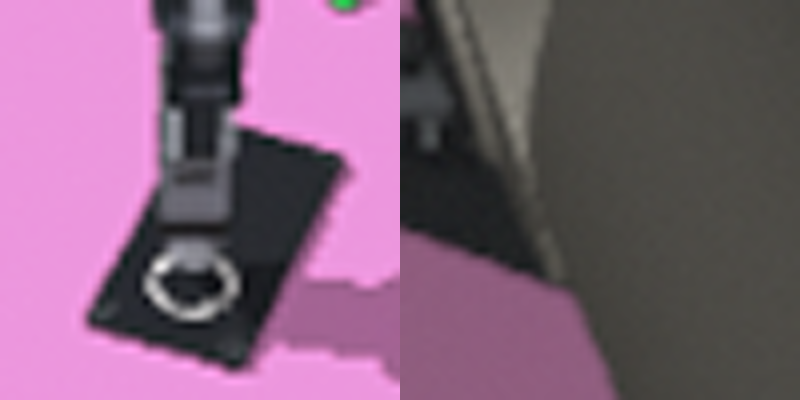

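The side crop shows the sleeve (x≈196) over the ring, whose centre is at (193,284). It is about 1 mm too far in +x. I'll lower to just above contact and look again.

Request:
carry_out(targets=[255, -1, -0.5, -4, 0, 255, 0, 0, -3, 0, 255, 0, 0, 0, 0, 255, 0, 0, 0, 0, 255, 0, 0, 0, 0])

```text
t: 10.9
eef_pos: [0.5997, 0.0714, 0.0826]
tool_rot: [0.0, 1.0, -0.002, -0.0]
contact_force: [0.3, 0.7, -2.0]
gripper_width: 0.37
grasp_force: 41.6
```

Run:
```python
from h import *
a=imaging.read_camera("side")
f=lambda x,S:cv2.resize(x[:,:,::-1],S,interpolation=cv2.INTER_CUBIC)
cv2.imwrite("pics/g5.png",f(a["frame"][220:250,260:300],(800,600)))
o=bot.get_obs();print(o["eef_pos"],o["contact_force"])
t=o["eef_pos"]-[0,0,.0715]
S=lambda p:np.round((proj(a,p)-[260,220])*20)
print("sleeve",S(t),"front lip",S(t-[0,.008,0]),"probe tip",S(t-[0,0,.004]),"ring",S((.6005,.0717,.0065)),"ring front/back",S((.6005,.0579,.0065)),S((.6005,.0855,.0065)))
```

```text
[0.59974292 0.07141347 0.08258687] [-0.45399885  0.04346702 -2.17676631]
sleeve [361. 283.] front lip [362. 325.] probe tip [361. 302.] ring [366. 303.] ring front/back [367. 376.] [364. 232.]
```

View pics/g5.png

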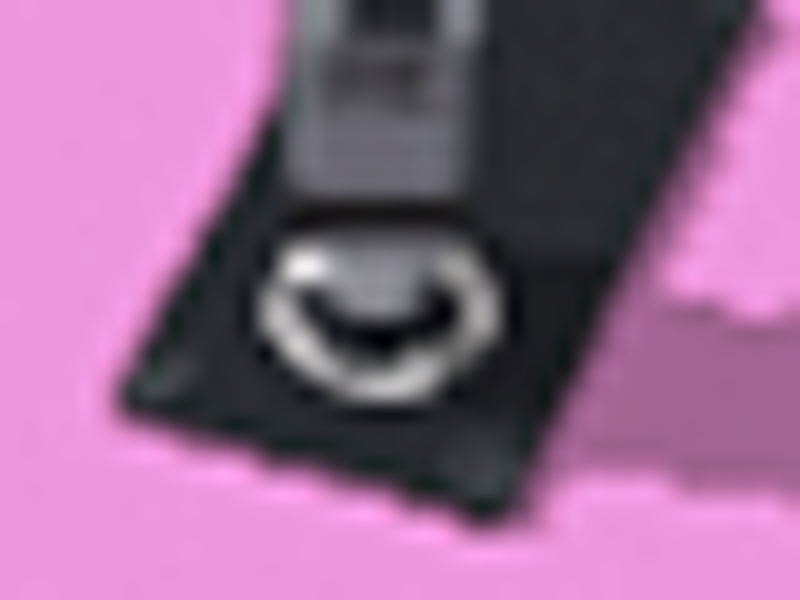

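The sleeve (x≈379) is centred on the ring (x≈381) in x. In y it looks within about 3 mm, slightly to the far side. I'll shift 1 mm in -y, seat it and check.

Request:
carry_out(targets=[255, 0, -1, 0, 0, 255, 0, 0, -1, 0, 255, 0, 0, -1, 0, 255, 0, 0, -1, 0, 255, 0, 0, -1, 0, 255, 0, 0, -0.5, 0, 255, 0, 0, 0, 0, 255, 0, 0, 0, 0])

```text
t: 11.75
eef_pos: [0.6, 0.0704, 0.0783]
tool_rot: [0.0, 1.0, -0.002, 0.0]
contact_force: [-0.4, -0.6, 3.5]
gripper_width: 0.37
grasp_force: 41.9
```

Run:
```python
from h import *
a=imaging.read_camera("side")
f=lambda x,S:cv2.resize(x[:,:,::-1],S,interpolation=cv2.INTER_CUBIC)
cv2.imwrite("pics/g6.png",np.clip(f(a["frame"][220:250,260:300],(800,600)).astype(float)*1.8,0,255).astype(np.uint8))
o=bot.get_obs();print(o["eef_pos"],o["contact_force"])
t=o["eef_pos"]-[0,0,.0716]
S=lambda p:np.round((proj(a,p)-[260,220])*20+9.5)
print("sleeve",S(t),"front lip",S(t-[0,.008,0]),"ring front",S((.6005,.0579,.0065)),S((.6005,.0717,.0065)))
print(cv2.cvtColor(a["frame"],cv2.COLOR_RGB2GRAY)[226:243,276:282])
```

```text
[0.59997196 0.07035342 0.07826183] [-0.78766567 -1.68137823  2.60498793]
sleeve [372. 319.] front lip [373. 361.] ring front [377. 385.] [375. 313.]
[[ 72  64  67  67  67  81]
 [108 107 106 107 108 109]
 [105 104 105 105 105 108]
 [107 105 107 107 107 109]
 [ 97  97  96  96  96  97]
 [ 43  41  44  43  41  43]
 [ 46  48  45  42  40  34]
 [ 98 100  85  82  75  53]
 [133 138 116 118 113  75]
 [119 145 142 140 128  79]
 [ 71 114 127 125  94  40]
 [ 93  58  59  53  85  92]
 [158 109 105 116 167 163]
 [ 79 131 170 186 168 107]
 [ 39  39  36  34  37  33]
 [ 41  41  41  42  43  42]
 [ 39  42  44  43  43  43]]
```

View pics/g6.png

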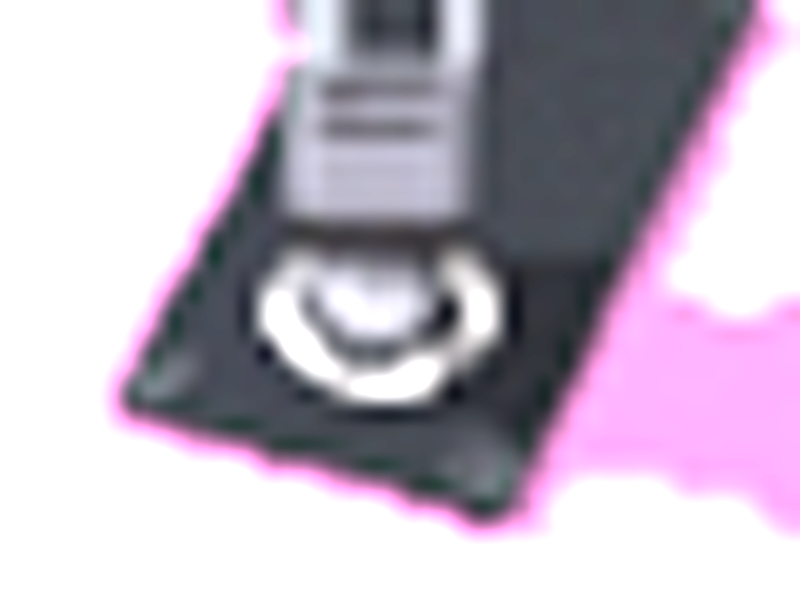

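The sleeve sits inside the ring, about 1–2 mm from its centre, against a limit of 5.5 mm. I'll add a slight push so it is firmly seated.

Request:
carry_out(targets=[255, 0, 0, -0.4, 0, 255, 0, 0, 0, 0, 255, 0, 0, 0, 0, 255, 0, 0, 0, 0, 255, 0, 0, 0, 0])

```text
t: 12.3
eef_pos: [0.6001, 0.0704, 0.0782]
tool_rot: [0.0, 1.0, -0.002, 0.0]
contact_force: [-1.0, -0.1, 5.4]
gripper_width: 0.373
grasp_force: 42.2
```

Request:
carry_out(targets=[255, 0, 0, 0, 0, 255, 0, 0, 0, 0])

```text
t: 12.5
eef_pos: [0.6001, 0.0704, 0.0782]
tool_rot: [0.0, 1.0, -0.002, 0.0]
contact_force: [-0.6, -1.6, 5.8]
gripper_width: 0.37
grasp_force: 42.2
```

It now sits at the same height and force as on the bare lid, about 7.5 N net, so I'm handing in.

```bash
python3 -c "
from station import bot
print(bot.hand_in())"
```

```text
the job is handed in; nothing more can be done
None
```

I zeroed the gauge on the bare 112 x 61 mm lid for about 1 s and handed in with it held upright inside the white ring on the painted lid (about 7.5 N, sleeve about 1–2 mm off centre by camera, t = 12.5 s); the hand-in returned no verdict.

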